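# Free the stuck stopper of the amber bottle

### The arm

A 6-joint arm with a two-finger parallel gripper is mounted at the origin on a cart in front of the work surface, level with it; the furniture and walls round the work are solid. World frame = base frame: x ahead of the robot, y to its left, z up, the work surface at z = 0. Lengths are in m, angles in degrees, forces in N, time in s.
With the tool pointing down it reaches from about 0.375 to 0.9 m from the base axis. Payload 3.1 kg.
Tool frame: the origin (TCP) lies at the very end of the fingers, on their centre line; the grasp point (between the pads) lies 19 mm behind it; z points along the fingers, y is the line along which they close (so a half turn about z gives the same grasp; the last joint's range is limited). The gripper opens to 87 mm and grips with 3 to 60 N. Pads are 19 mm wide; open, the fingers measure 117 mm over their backs; the gripper's body (75 mm by 190 mm) begins 51 mm behind the grasp point.
Start: joints at [-83.05, 30.224, 82.088, -0, 67.689, -10.227], TCP at [0.185, -0.597, 0.223] pointing down, gripper open.
Joint ranges: [-176.69, 176.69], [-43.24, 126.21], [12.49, 139.97], [-82, 262], [0, 151.66], [-163.58, 163.58]. Speed limits (degrees/s): [159.86, 159.86, 180, 180, 180, 180].

### API

Orientations are given as a 3x3 rotation matrix whose columns are the frame's x, y, z axes.
In Python, from rig import bot gives the robot as it stands.
- The arm moves only by the tool move_arm, never from a script. Its argument "increments" is a list of rows, each an object with "xyz": the shift along the tool's x, y, z in mm, a list of three; "roll": the turn about the tool's z in rad; "grip": the opening in per cent of the stroke, from 0 (shut) to 100 (fully open). A call has 1 to 5 rows; each row shifts and turns the commanded pose from where the row before left it, along the tool's axes as they then stand; what a row does not reach is not made up. A row lasts 1/12 s, in which the tool goes at most 41.7 mm and 7.16 degrees, less where a joint would pass 70% of its speed; a pose out of reach is approached as far as the arm can. A call is refused whole if a number of a shift passes 41.7 or a number of a turn 0.125, either way. A call with a gripper value outside its range is refused whole. The fingers move at their own pace and stop on an object; the grip force is fixed at half the most. Time passes only in rows, so rows that do not move let the fingers close. It gives the time, the measured TCP pose, the force, the opening and the grip force at its end, in the units of the state.
- bot.read_state(): the state, without advancing time (a new reading comes with each control period).
- bot.capture(name): name is "scene" or "top" or "wrist"; returns (picture, depth): 400x640x3 uint8, red, green, blue; 400x640 float32, m along the optical axis (not along the pixel's ray), 0 where there is no reading.
- bot.camera_model(name): a dict with "intrinsics" (3x3 intrinsics, pixels), "rvec" (rotation vector, rad) and "tvec" (3), from world to camera coordinates, as OpenCV has them; the wrist camera has in their place "tool_from_camera" (4x4, takes a point from camera to tool coordinates, whose origin is the TCP and whose axes are the flange's). Camera axes: x right, y down, z forward; pixel columns grow to the right and rows downward; lengths in m; the calibration is good to about 2 mm. The wrist camera is an equidistant fisheye: a pixel r from the principal point sees the ray r / f radians off the axis. A picture is of the moment at which its call begins: read the wrist's pose just before it. camera_model takes no time and is no camera call.
- bot.hand_in(): hands the job in; it is judged then, once.
Trained networks look in the newest picture that a camera, given by its name, has taken for a name from the list of things; names that differ only in an ending like _2 or _b are one class to them, and where a whole thing is asked for, a point or a joint stands for the part that bears it (a point fixed in the world has none). Each returns a list of dicts, best first, with "conf" (0 to 1); they miss things now and then, are a little off and sometimes report something else, mostly with a low value. They report only what shows in the picture. A call takes as long as a camera call. They do not tell look-alikes from the thing itself.
- bot.spot_in(label, camera): "at" ([x, y, z] in m, in the coordinates of the camera as it stood for that picture, good to about 4 mm: the middle of the surface that is visible of it).
- bot.trace(label, camera): "mask" (400x640 bool, what is visible of it).
The state is a dict: "time_s": time; "joint_positions": joint angles; "qvel": joint speeds; "tau": joint torques, N m; "position": TCP position; "tcp_rot": TCP orientation; "force": force on the tool from outside, world axes, zero at the start; "moment": the same for the moment, N m; "opening": opening from 0.0 (shut) to 1.0 (fully open); "grasp_force": force on a finger pad.
Only numpy, scipy, OpenCV 4.12 (cv2) and the standard library are available. Lean on these libraries where they do the work, as an engineer would, in place of code of your own. Each camera call takes 0.05 s, during which the arm holds its last target. There are 200 camera calls.

### The job

The blue stopper of the amber bottle has seized in its tapered neck. Twist it loose first, while it still sits in the neck, then pull it straight out and set it down in the steel tray. Leave the white bottle closed with its stopper as it is.

Things in the scene. Friction and masses are not known exactly. Their poses are not given: they have to be found in the camera images.
- amber_stopper: Blue stopper in the AMBER bottle, 40 g. Origin: on its axis at the flange's underside, level with the bottle's mouth when seated; z up. Above the origin: round flange 45 mm across, 6 mm thick, then a flat upright grip tab 36 mm long (along x), 10 to 11 mm thick (along y), 6 to 39 mm above the origin. Below it: a taper 38 mm long, 34 mm across at the top, 27 mm at the foot.
- amber_bottle: Amber bottle fixed to the bench in a grey stand 94 mm square. Origin: stand's underside centre; x: along the stopper's tab at the start. Body 68 mm across, neck 49, mouth 112 mm above the origin. Its stopper is seized: pulled straight it rises only 1 to 2 mm until it is turned by about 30 degrees, either way (40 to 60 is sure; takes 0.1 N m); then it lifts straight out without turning back.
- white_tab (a point): End of the tab of the stopper in the WHITE bottle, which is like the amber one but for its colour: the point 18 mm from the stopper's axis along its x, 22 mm above the bottle's mouth. This stopper must stay as it is.
- tray: Shallow steel tray, fixed, 130 mm (its x) by 150 mm (its y) and 22 mm high, walls and floor 4 mm thick. Origin: centre of its underside, on the worktop.
Not all that is in view belongs to the job. What is shaped like the amber_stopper but red is not meant.

How it is judged:
By the outcome, as a careful person would: the job done as asked, in the order asked, and still so for the second after the job is handed in, with the robot touching nothing.
It also fails if it takes over 42 s, if anything falls off the work surface, if the arm or the gripper's body presses on something with over 40 N, if the wrist force passes 120 N, or if a joint passes its speed limit or range.

## Working session

There is one attempt and no reset: what is moved stays moved. The work goes in short steps, Python scripts to look and compute and a tool call to move; the robot and the scene stay as the last step left them, time stands still between calls to the robot, and variables do not carry over. Pictures are saved under pics/ and viewed, at most 10 in all, crops included, and the job is handed in when it is done.

Besides the shell and the picture viewer there is one more tool, called as name([rows], argument=value, ...), one row to a line, values as JSON. move_arm: Moves the arm, as the interface text tells. Its arguments: {"type":"object","properties":{"increments":{"type":"array"}},"required":["increments"]}

```bash
mkdir -p pics; ls
cat > h.py <<'E'
import numpy as np,cv2
from rig import bot
def cap(n,f=None):
    p,d=bot.capture(n)
    if f: cv2.imwrite('pics/'+f,p[:,:,::-1])
    return p,d
def world(n,c):
    m=bot.camera_model(n); R=cv2.Rodrigues(np.array(m['rvec'],float))[0]
    return (np.asarray(c)-np.array(m['tvec']).ravel())@R
def cloud(n,d):
    K=np.array(bot.camera_model(n)['intrinsics']); v,u=np.mgrid[:d.shape[0],:d.shape[1]]
    return world(n,np.stack([(u-K[0,2])/K[0,0]*d,(v-K[1,2])/K[1,1]*d,d],-1).reshape(-1,3)).reshape(d.shape+(3,))
def pix(n,w):
    m=bot.camera_model(n)
    return cv2.projectPoints(np.array([w],float),np.array(m['rvec'],float),np.array(m['tvec'],float),np.array(m['intrinsics'],float),None)[0].ravel()
E
python3 - <<'E'
from h import *
for n in('scene','top'):
    p,d=cap(n,n+'1.png'); np.save(n+'d.npy',d)
    for l in('amber_stopper','amber_bottle','white_tab','tray'):
        for r in bot.spot_in(l,n):
            w=world(n,r['at']);print(n,l,round(r['conf'],2),w.round(3),pix(n,w).round())
s=bot.read_state();print(s['position'],s['tcp_rot'],s['time_s'],s['opening'])
E
```

```text
pics
scene amber_stopper 0.79 [ 0.526 -0.367  0.128] [360. 136.]
scene amber_bottle 0.63 [ 0.52  -0.346  0.041] [356. 174.]
scene white_tab 0.76 [ 0.522 -0.136  0.126] [303. 181.]
scene tray 0.91 [ 0.428  0.08  -0.   ] [277. 319.]
top amber_stopper 0.93 [ 0.412 -0.31   0.04 ] [394. 244.]
top amber_stopper 0.65 [ 0.524 -0.366  0.119] [429. 184.]
top amber_bottle 0.8 [ 0.516 -0.347  0.029] [410. 194.]
top white_tab 0.97 [ 0.529 -0.141  0.121] [310. 183.]
top tray 0.86 [0.432 0.079 0.004] [207. 236.]
top tray 0.67 [ 0.525 -0.366  0.114] [428. 184.]
[ 0.18459011 -0.59705378  0.22250559] [[ 9.55377739e-01  2.95386822e-01 -3.59357850e-05]
 [ 2.95386824e-01 -9.55377733e-01  1.08650490e-04]
 [-2.23832592e-06 -1.14417217e-04 -9.99999993e-01]] 0.5 0.9991493376934553
```

View pics/scene1.png

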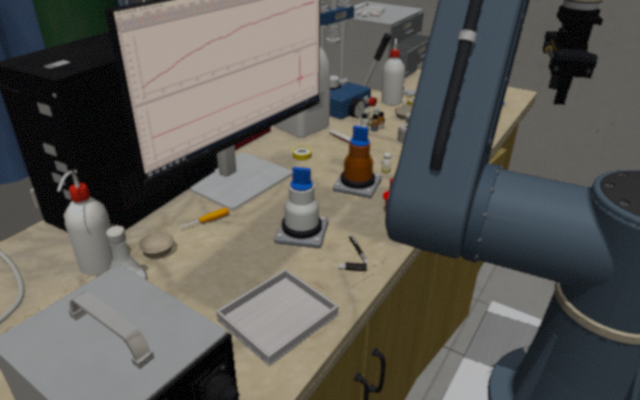

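View pics/top1.png

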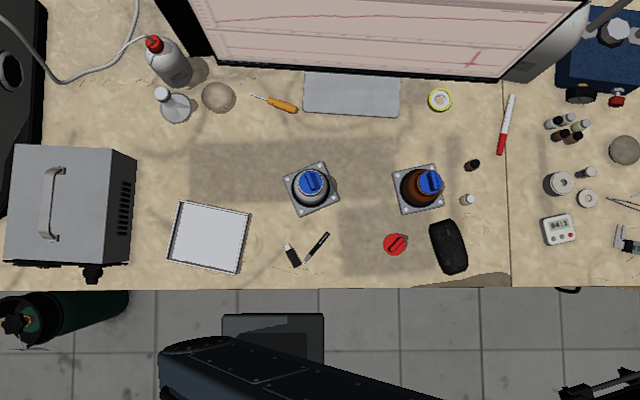

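Both views show the same layout. Candidates in the top view:
- Blue stopper in the amber bottle, at (430,182).
- Blue stopper in the white bottle, at (311,182), which must stay.
- Red look-alike lying at (394,244).

The tray is at (208,237). I choose (430,182), scene (360,136), and will measure it and check it in a crop.

Run:
```python
from h import *
p=cv2.imread('pics/top1.png');d=np.load('topd.npy');C=cloud('top',d)
cv2.imwrite('pics/crop1.png',cv2.resize(p[140:270,270:480],None,fx=3.5,fy=3.5,interpolation=cv2.INTER_CUBIC))
b=(p[...,0].astype(int)-p[...,2]>60)
for n,(u0,u1) in {'amber':(405,455),'white':(290,335)}.items():
    m=np.zeros_like(b);m[155:210,u0:u1]=b[155:210,u0:u1];P=C[m&(d>0)]
    print(n,len(P),'z pct',np.percentile(P[:,2],[2,25,50,75,98]).round(3))
    for lo,hi in((.14,.165),(.105,.13)):
        Q=P[(P[:,2]>lo)&(P[:,2]<hi)]
        if len(Q)<8: continue
        c=Q[:,:2].mean(0);w,V=np.linalg.eigh(np.cov(Q[:,:2].T));print(lo,len(Q),c.round(4),np.sqrt(w).round(4),np.degrees(np.arctan2(V[1,1],V[0,1])).round(1),Q[:,:2].min(0).round(3),Q[:,:2].max(0).round(3))
# tray
for r in bot.trace('tray','top')[:1]:
    P=C[r['mask']&(d>0)];print('tray',cv2.minAreaRect(P[(P[:,2]<.04),:2].astype(np.float32)),np.percentile(P[:,2],[2,50,98]).round(3))
r=bot.trace('amber_bottle','top')[0];P=C[r['mask']&(d>0)];print(cv2.minAreaRect(P[(P[:,2]<.04),:2].astype(np.float32)))
# tall obstacles
for x in np.arange(.3,.9,.05):
    print(round(x,2),[ (round(float(Q.max()),2) if len(Q:=C[(abs(C[...,0]-x)<.025)&(abs(C[...,1]-y)<.025)&(d>0)][:,2]) else None) for y in np.arange(-.6,.35,.05)])
```

```text
amber 350 z pct [0.112 0.116 0.118 0.146 0.151]
0.14 92 [ 0.5283 -0.368 ] [0.0027 0.0104] -167.1 [ 0.512 -0.376] [ 0.545 -0.361]
0.105 252 [ 0.5274 -0.3652] [0.0112 0.0124] 92.0 [ 0.507 -0.391] [ 0.55  -0.347]
white 408 z pct [0.113 0.116 0.118 0.144 0.151]
0.14 103 [ 0.5305 -0.1403] [0.0029 0.01  ] -157.2 [ 0.515 -0.15 ] [ 0.547 -0.13 ]
0.105 300 [ 0.5301 -0.1411] [0.0108 0.0128] 115.3 [ 0.51  -0.162] [ 0.552 -0.12 ]
tray ((0.4298315942287445, 0.07982493191957474), (0.15790390968322754, 0.13470850884914398), 77.59642028808594) [-0.001  0.003  0.022]
((0.5293368697166443, -0.3678998351097107), (0.09491100907325745, 0.09461791813373566), 12.506087303161621)
0.3 [0.0, 0.0, 0.0, 0.0, 0.0, 0.0, 0.0, 0.65, 0.65, 0.63, 0.61, 0.53, 0.0, 0.0, 0.0, 0.0, 0.0, 0.0, 0.0]
0.35 [0.0, 0.0, 0.0, 0.03, 0.03, 0.0, 0.0, 0.01, 0.0, 0.01, 0.01, 0.0, 0.03, 0.03, 0.03, 0.0, 0.01, 0.14, 0.11]
0.4 [0.0, 0.0, 0.0, 0.04, 0.04, 0.05, 0.08, 0.0, 0.01, 0.01, 0.01, 0.0, 0.02, 0.01, 0.02, 0.03, 0.0, 0.15, 0.16]
0.45 [0.01, 0.01, 0.01, 0.04, 0.04, 0.01, 0.08, 0.0, 0.01, 0.01, 0.02, 0.01, 0.02, 0.01, 0.01, 0.03, 0.0,
[... 344 characters left out ...]
, 0.15]
0.65 [0.01, 0.02, 0.0, 0.0, 0.0, 0.0, 0.0, 0.0, 0.0, 0.0, 0.01, 0.0, 0.0, 0.01, 0.0, 0.0, 0.0, 0.0, 0.01]
0.7 [0.02, 0.02, 0.44, 0.43, 0.36, 0.01, 0.01, 0.01, 0.01, 0.01, 0.02, 0.02, 0.0, 0.02, 0.03, 0.11, 0.03, 0.0, 0.0]
0.75 [0.22, 0.21, 0.01, 0.43, 0.43, 0.42, 0.42, 0.41, 0.4, 0.39, 0.39, 0.38, 0.38, 0.37, 0.12, 0.21, 0.21, 0.0, 0.01]
0.8 [0.27, 0.23, None, None, None, None, 0.01, 0.01, 0.01, 0.01, 0.0, 0.01, 0.0, 0.25, 0.26, 0.21, 0.12, 0.01, 0.01]
0.85 [None, None, None, None, None, None, None, None, None, None, None, None, None, -0.0, 0.0, 0.01, 0.0, 0.01, 0.01]
0.9 [None, None, None, None, None, None, None, None, None, None, None, None, None, None, None, 0.0, 0.01, 0.02, 0.01]
```

View pics/crop1.png

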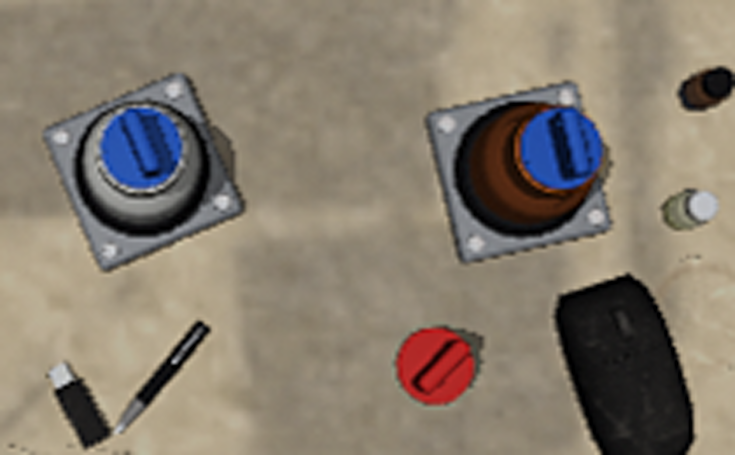

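The crop confirms it: the amber bottle's blue stopper is at crop (565,148), with the white bottle's at (140,148) and the red one at (437,365). The axis is about (0.529,-0.367), the tab yaw about 12.7°, and its top is at z 0.151, all matching the sizes given. I'm going above it.

move_arm([
  {"xyz": [20,-6,0],"roll": 0,"grip": 100},
  {"xyz": [33,-10,0],"roll": 0,"grip": 100},
  {"xyz": [35,-10,0],"roll": 0,"grip": 100},
  {"xyz": [35,-10,0],"roll": 0,"grip": 100},
  {"xyz": [35,-10,0],"roll": 0,"grip": 100},
])

```text
time_s: 1.02
position: [0.323, -0.5057, 0.2227]
tcp_rot: [[0.956, 0.294, 0.0], [0.294, -0.956, -0.0], [0.0, 0.0, -1.0]]
force: [0.1, -0.6, 0.1]
opening: 1.005
grasp_force: 0.0
```

move_arm([
  {"xyz": [35,-10,0],"roll": 0,"grip": 100},
  {"xyz": [35,-10,0],"roll": 0,"grip": 100},
  {"xyz": [35,-10,0],"roll": 0,"grip": 100},
  {"xyz": [35,-10,0],"roll": 0,"grip": 100},
  {"xyz": [35,-10,0],"roll": 0,"grip": 100},
])

```text
time_s: 1.43
position: [0.4758, -0.4058, 0.2227]
tcp_rot: [[0.955, 0.295, 0.0], [0.295, -0.955, -0.0], [0.0, 0.0, -1.0]]
force: [0.4, -0.3, 0.1]
opening: 1.0
grasp_force: 0.0
```

move_arm([
  {"xyz": [33,-10,0],"roll": 0,"grip": 100},
  {"xyz": [20,-8,0],"roll": 0,"grip": 100},
  {"xyz": [10,-4,0],"roll": 0.079,"grip": 100},
  {"xyz": [0,0,0],"roll": 0,"grip": 100},
])

```text
time_s: 1.77
position: [0.5302, -0.3652, 0.2225]
tcp_rot: [[0.975, 0.221, 0.001], [0.221, -0.975, 0.0], [0.001, -0.0, -1.0]]
force: [-0.4, -1.5, 0.3]
opening: 1.001
grasp_force: 0.0
```

```bash
cat >> h.py <<'E'
def wr(c,s):
    T=np.array(bot.camera_model('wrist')['tool_from_camera']); R=np.array(s['tcp_rot'])
    return (np.asarray(c)@T[:3,:3].T+T[:3,3])@R.T+np.array(s['position'])
def wcloud(d,s):
    K=np.array(bot.camera_model('wrist')['intrinsics']); v,u=np.mgrid[:d.shape[0],:d.shape[1]]
    a=(u-K[0,2])/K[0,0]; b=(v-K[1,2])/K[1,1]; r=np.hypot(a,b)+1e-9; t=np.tan(np.minimum(r,1.5))
    return wr(np.stack([a/r*t*d,b/r*t*d,d],-1),s)
def st():
    s=bot.read_state();R=np.array(s['tcp_rot']);print('t',round(s['time_s'],2),'pos',np.round(s['position'],4),'yawx',np.degrees(np.arctan2(R[1,0],R[0,0])).round(2),'F',np.round(s['force'],1),'M',np.round(s['moment'],2),'op',round(s['opening'],3),'gf',s['grasp_force'],'q',np.round(s['joint_positions'],1));return s
E
cat > look.py <<'E'
import sys
from h import *
s=st();p,d=cap('wrist',sys.argv[1]);C=wcloud(d,s)
b=(p[...,2].astype(int)-p[...,0]>60)&(d>0);P=C[b]
P=P[np.hypot(*(P[:,:2]-[.529,-.367]).T)<.04]
print(len(P),np.percentile(P[:,2],[2,50,98]).round(3))
for lo,hi in((.14,.165),(.105,.13)):
    Q=P[(P[:,2]>lo)&(P[:,2]<hi)]
    if len(Q)<8: continue
    r=cv2.minAreaRect(Q[:,:2].astype(np.float32));w,V=np.linalg.eigh(np.cov(Q[:,:2].T));print(lo,len(Q),Q[:,:2].mean(0).round(4),np.degrees(np.arctan2(V[1,1],V[0,1])).round(1),'rect',np.round(r[0],4),np.round(r[1],4),round(r[2],1))
E
python3 look.py w1.png
```

```text
t 1.77 pos [ 0.5302 -0.3652  0.2225] yawx 12.79 F [-0.4 -1.5  0.3] M [0.05 0.   0.03] op 1.001 gf 0.0 q [-44.5  31.7  79.2   0.1  69.   32.7]
1805 [0.115 0.117 0.15 ]
0.14 539 [ 0.5302 -0.3693] -167.4 rect [ 0.5288 -0.3697] [0.0351 0.0114] 12.7
0.105 1230 [ 0.5302 -0.3692] 103.5 rect [ 0.5292 -0.3695] [0.042  0.0424] 12.2
```

View pics/w1.png

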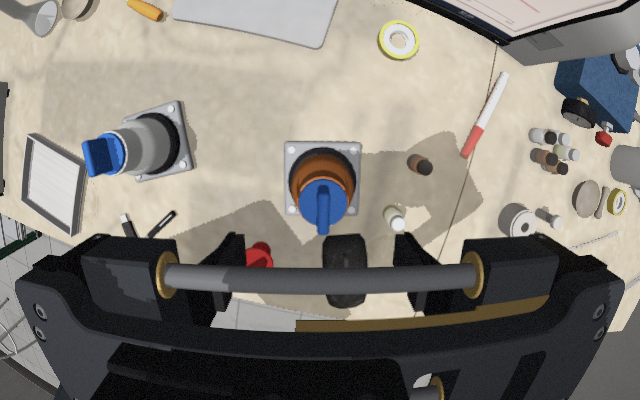

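The wrist view shows the amber stopper at (323,205), between the fingers. It's at about (0.529,-0.369) with yaw 12.6°, which agrees with the top view. I'll correct by 2–3 mm, descend to z 0.122 and close.

move_arm([
  {"xyz": [-2,3,10],"roll": 0,"grip": 100},
  {"xyz": [0,0,25],"roll": 0,"grip": 100},
  {"xyz": [0,0,25],"roll": 0,"grip": 100},
  {"xyz": [0,0,25],"roll": 0,"grip": 70},
  {"xyz": [0,0,15],"roll": 0,"grip": 60},
])

```text
time_s: 2.23
position: [0.5239, -0.3711, 0.1192]
tcp_rot: [[0.976, 0.218, -0.004], [0.218, -0.976, 0.003], [-0.003, -0.004, -1.0]]
force: [-0.5, 0.4, -0.4]
opening: 0.92
grasp_force: 0.0
```

move_arm([
  {"xyz": [0,0,0],"roll": 0,"grip": 40},
  {"xyz": [0,0,0],"roll": 0,"grip": 20},
  {"xyz": [0,0,0],"roll": 0,"grip": 0},
  {"xyz": [0,0,0],"roll": 0,"grip": 0},
  {"xyz": [0,0,0],"roll": 0,"grip": 0},
])

```text
time_s: 2.65
position: [0.5273, -0.3718, 0.1241]
tcp_rot: [[0.976, 0.219, 0.002], [0.219, -0.976, -0.002], [0.002, 0.003, -1.0]]
force: [-0.4, 0.3, 0.5]
opening: 0.556
grasp_force: 0.0
```

move_arm([
  {"xyz": [0,0,0],"roll": 0,"grip": 0},
  {"xyz": [0,0,0],"roll": 0,"grip": 0},
  {"xyz": [0,0,0],"roll": 0,"grip": 0},
])

```text
time_s: 2.9
position: [0.527, -0.3708, 0.1231]
tcp_rot: [[0.976, 0.219, 0.001], [0.219, -0.976, -0.001], [0.0, 0.001, -1.0]]
force: [0.3, 1.3, 0.6]
opening: 0.327
grasp_force: 0.0
```

```bash
python3 -c "
from h import *
st()"
```

```text
t 2.9 pos [ 0.527  -0.3708  0.1231] yawx 12.67 F [0.3 1.3 0.6] M [-0.02  0.    0.  ] op 0.327 gf 0.0 q [-45.1  38.4  84.1  -0.   57.5  32.3]
```

move_arm([
  {"xyz": [2,-2,0],"roll": 0,"grip": 0},
  {"xyz": [0,0,0],"roll": 0,"grip": 0},
  {"xyz": [0,0,0],"roll": 0,"grip": 0},
  {"xyz": [0,0,0],"roll": 0,"grip": 0},
  {"xyz": [0,0,0],"roll": 0,"grip": 0},
])

```text
time_s: 3.32
position: [0.5284, -0.3682, 0.1226]
tcp_rot: [[0.976, 0.219, 0.0], [0.219, -0.976, 0.0], [0.0, -0.0, -1.0]]
force: [-0.9, 0.1, 0.9]
opening: 0.108
grasp_force: 30.0
```

```bash
python3 -c "
from h import *
st()"
```

```text
t 3.32 pos [ 0.5284 -0.3682  0.1226] yawx 12.65 F [-0.9  0.1  0.9] M [ 0.08 -0.03  0.01] op 0.108 gf 29.99995810445398 q [-44.8  38.4  84.1   0.   57.5  32.5]
```

Gripped: opening 9.4 mm, 30 N, low side force. Now I'll twist about 50° in place.

move_arm([
  {"xyz": [0,0,0],"roll": -0.05,"grip": 0},
  {"xyz": [0,0,0],"roll": -0.08,"grip": 0},
  {"xyz": [0,0,0],"roll": -0.08,"grip": 0},
  {"xyz": [0,0,0],"roll": -0.08,"grip": 0},
  {"xyz": [0,0,0],"roll": -0.08,"grip": 0},
])

```text
time_s: 3.73
position: [0.5283, -0.3684, 0.1226]
tcp_rot: [[0.829, 0.56, 0.0], [0.56, -0.829, 0.0], [0.0, -0.0, -1.0]]
force: [-0.4, 0.1, 1.3]
opening: 0.112
grasp_force: 30.0
```

```bash
python3 -c "
from h import *
st()"
```

```text
t 3.73 pos [ 0.5283 -0.3684  0.1226] yawx 34.04 F [-0.4  0.1  1.3] M [ 0.11 -0.01 -0.08] op 0.112 gf 30.001192493364215 q [-44.8  38.4  84.1   0.   57.5  11.1]
```

move_arm([
  {"xyz": [0,0,0],"roll": -0.08,"grip": 0},
  {"xyz": [0,0,0],"roll": -0.08,"grip": 0},
  {"xyz": [0,0,0],"roll": -0.08,"grip": 0},
  {"xyz": [0,0,0],"roll": -0.08,"grip": 0},
  {"xyz": [0,0,0],"roll": -0.08,"grip": 0},
])

```text
time_s: 4.15
position: [0.5283, -0.3683, 0.1226]
tcp_rot: [[0.545, 0.838, 0.0], [0.838, -0.545, 0.0], [0.0, -0.0, -1.0]]
force: [0.1, 0.4, 0.9]
opening: 0.112
grasp_force: 30.0
```

move_arm([
  {"xyz": [0,0,0],"roll": -0.08,"grip": 0},
  {"xyz": [0,0,0],"roll": -0.05,"grip": 0},
  {"xyz": [0,0,0],"roll": 0,"grip": 0},
  {"xyz": [0,0,0],"roll": 0,"grip": 0},
])

```text
time_s: 4.48
position: [0.5283, -0.3683, 0.1225]
tcp_rot: [[0.436, 0.9, -0.0], [0.9, -0.436, 0.0], [0.0, -0.0, -1.0]]
force: [-1.4, 0.4, 0.0]
opening: 0.111
grasp_force: 30.0
```

```bash
python3 look.py w2.png
```

```text
t 4.48 pos [ 0.5283 -0.3683  0.1225] yawx 64.13 F [-1.4  0.4  0. ] M [ 0.06 -0.1  -0.01] op 0.111 gf 29.99995741993189 q [-44.8  38.4  84.1   0.   57.5 -18.9]
2081 [0.115 0.117 0.15 ]
0.14 731 [ 0.5316 -0.3626] 64.4 rect [ 0.5322 -0.3693] [0.0342 0.0264] 85.7
0.105 1248 [ 0.5339 -0.3577] 153.7 rect [ 0.5325 -0.3605] [0.0248 0.0421] 64.5
```

View pics/w2.png

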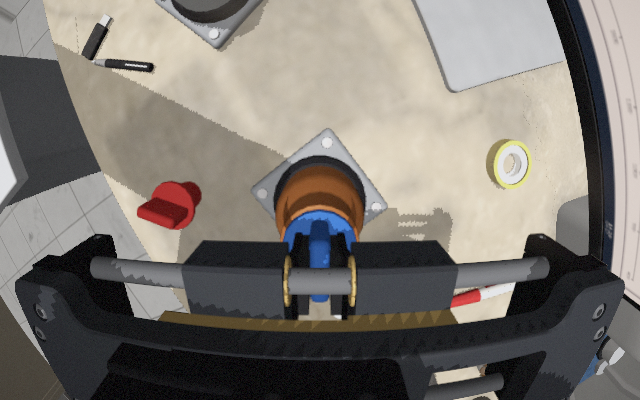

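The picture shows the blue tab at (320,250), aligned between the fingers and turned with them to 64°, a twist of 51°. Next I pull straight up, gently at first.

move_arm([
  {"xyz": [0,0,-3],"roll": 0,"grip": 0},
  {"xyz": [0,0,-5],"roll": 0,"grip": 0},
  {"xyz": [0,0,-5],"roll": 0,"grip": 0},
  {"xyz": [0,0,-5],"roll": 0,"grip": 0},
  {"xyz": [0,0,-5],"roll": 0,"grip": 0},
])

```text
time_s: 4.95
position: [0.5283, -0.3685, 0.1464]
tcp_rot: [[0.435, 0.9, 0.0], [0.9, -0.435, -0.0], [-0.0, 0.0, -1.0]]
force: [-0.7, -0.3, -0.9]
opening: 0.112
grasp_force: 30.0
```

```bash
python3 look.py w3.png
```

```text
t 4.95 pos [ 0.5283 -0.3685  0.1464] yawx 64.22 F [-0.7 -0.3 -0.9] M [-0.   -0.09 -0.02] op 0.112 gf 29.999772096052766 q [-44.8  36.7  83.1  -0.   60.1 -19. ]
2176 [0.135 0.141 0.174]
0.14 884 [ 0.5336 -0.3574] 155.3 rect [ 0.5325 -0.3609] [0.0234 0.0417] 64.9
0.105 16 [ 0.5316 -0.3569] 154.5 rect [ 0.5338 -0.3584] [0.0032 0.0157] 64.9
```

The stopper rose with the hand by 23 mm without force, so it's free. I'm lifting clear.

move_arm([
  {"xyz": [0,0,-12],"roll": 0,"grip": 0},
  {"xyz": [0,0,-22],"roll": 0,"grip": 0},
  {"xyz": [0,0,-30],"roll": 0,"grip": 0},
  {"xyz": [0,0,-30],"roll": 0,"grip": 0},
  {"xyz": [0,0,-18],"roll": 0,"grip": 0},
])

```text
time_s: 5.42
position: [0.5292, -0.3692, 0.2619]
tcp_rot: [[0.435, 0.9, 0.004], [0.9, -0.435, -0.004], [-0.002, 0.005, -1.0]]
force: [0.6, -0.1, 0.1]
opening: 0.109
grasp_force: 30.0
```

```bash
python3 -c "
from h import *
st();print(np.round(bot.camera_model('wrist')['tool_from_camera'],3))
d=np.load('topd.npy');C=cloud('top',d);Q=C[(C[...,0]>.35)&(C[...,0]<.6)&(C[...,1]>.12)&(C[...,2]>.1)&(d>0)&(C[...,0]<.6)];print(Q.min(0))"
```

```text
t 5.42 pos [ 0.5292 -0.3692  0.2619] yawx 64.22 F [ 0.6 -0.1  0.1] M [-0.04 -0.13  0.03] op 0.109 gf 29.999815528281033 q [-44.8  29.5  76.6  -0.   73.6 -19. ]
[[ 0.001 -0.961 -0.276  0.075]
 [ 1.     0.001 -0.     0.   ]
 [ 0.    -0.276  0.961 -0.161]
 [ 0.     0.     0.     1.   ]]
[0.35045077 0.22659896 0.10006706]
```

move_arm([
  {"xyz": [10,-8,0],"roll": 0,"grip": 0},
  {"xyz": [20,-16,0],"roll": 0,"grip": 0},
  {"xyz": [25,-20,0],"roll": 0,"grip": 0},
  {"xyz": [25,-20,0],"roll": 0,"grip": 0},
  {"xyz": [25,-20,0],"roll": 0,"grip": 0},
])

```text
time_s: 5.83
position: [0.4977, -0.2361, 0.2583]
tcp_rot: [[0.436, 0.9, 0.0], [0.9, -0.436, -0.0], [-0.0, 0.001, -1.0]]
force: [0.1, 0.1, -0.0]
opening: 0.118
grasp_force: 30.0
```

move_arm([
  {"xyz": [25,-20,0],"roll": 0,"grip": 0},
  {"xyz": [25,-20,0],"roll": 0,"grip": 0},
  {"xyz": [25,-20,0],"roll": 0,"grip": 0},
  {"xyz": [25,-20,0],"roll": 0,"grip": 0},
  {"xyz": [25,-20,0],"roll": 0,"grip": 0},
])

```text
time_s: 6.25
position: [0.4621, -0.0798, 0.2584]
tcp_rot: [[0.435, 0.9, 0.001], [0.9, -0.435, -0.0], [0.0, 0.001, -1.0]]
force: [-0.5, 0.1, -0.3]
opening: 0.113
grasp_force: 30.0
```

move_arm([
  {"xyz": [25,-20,0],"roll": 0,"grip": 0},
  {"xyz": [25,-20,0],"roll": 0,"grip": 0},
  {"xyz": [25,-20,0],"roll": 0,"grip": 0},
  {"xyz": [25,-18,0],"roll": 0,"grip": 0},
  {"xyz": [16,-12,0],"roll": 0,"grip": 0},
])

```text
time_s: 6.67
position: [0.4308, 0.0647, 0.2584]
tcp_rot: [[0.434, 0.901, 0.0], [0.901, -0.434, 0.001], [0.001, -0.0, -1.0]]
force: [0.1, -0.8, 0.5]
opening: 0.112
grasp_force: 30.0
```

move_arm([
  {"xyz": [10,-7,0],"roll": 0,"grip": 0},
  {"xyz": [0,0,0],"roll": 0,"grip": 0},
  {"xyz": [0,0,0],"roll": 0,"grip": 0},
  {"xyz": [0,0,0],"roll": 0,"grip": 0},
])

```text
time_s: 7.0
position: [0.4306, 0.0738, 0.258]
tcp_rot: [[0.435, 0.9, 0.001], [0.9, -0.435, -0.001], [-0.0, 0.001, -1.0]]
force: [0.0, 0.5, -0.4]
opening: 0.113
grasp_force: 30.0
```

Run:
```python
from h import *
s=st();p,d=cap('wrist','w4.png')
p,d=cap('scene','s4.png')
C=cloud('scene',d);b=(p[...,2].astype(int)-p[...,0]>60)&(d>0);P=C[b]
P=P[np.hypot(*(P[:,:2]-np.array(s['position'])[:2]).T)<.06];print(len(P),np.percentile(P[:,2],[1,50,99]).round(3),P.mean(0).round(3))
```

```text
t 7.0 pos [0.4306 0.0738 0.258 ] yawx 64.21 F [ 0.   0.5 -0.4] M [-0.05 -0.08 -0.08] op 0.113 gf 29.99983589630574 q [ -5.   12.7 105.2  -0.   62.   20.8]
691 [0.213 0.251 0.285] [0.424 0.084 0.246]
```

View pics/s4.png

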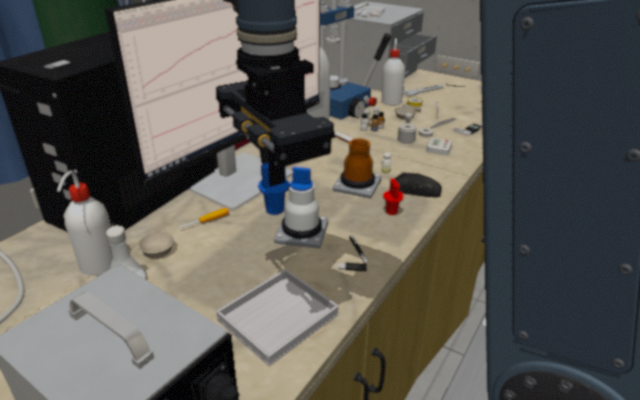

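The scene view shows the stopper upright in the gripper at (274,195), over the tray. The amber bottle is open at (358,160), and the white one is still closed at (302,178). The stopper's foot is at z ≈ 0.211, about 49 mm below the TCP, so I lower to TCP ≈ 0.054, slowly at the end.

move_arm([
  {"xyz": [0,0,15],"roll": 0,"grip": 0},
  {"xyz": [0,0,30],"roll": 0,"grip": 0},
  {"xyz": [0,0,35],"roll": 0,"grip": 0},
  {"xyz": [0,0,35],"roll": 0,"grip": 0},
  {"xyz": [0,0,30],"roll": 0,"grip": 0},
])

```text
time_s: 7.52
position: [0.4304, 0.0734, 0.1111]
tcp_rot: [[0.437, 0.9, 0.0], [0.9, -0.437, -0.0], [0.0, 0.0, -1.0]]
force: [0.2, -0.5, -0.9]
opening: 0.113
grasp_force: 30.0
```

move_arm([
  {"xyz": [0,0,25],"roll": 0,"grip": 0},
  {"xyz": [0,0,15],"roll": 0,"grip": 0},
  {"xyz": [0,0,8],"roll": 0,"grip": 0},
  {"xyz": [0,0,4],"roll": 0,"grip": 0},
  {"xyz": [0,0,0],"roll": 0,"grip": 0},
])

```text
time_s: 7.93
position: [0.4304, 0.0739, 0.0602]
tcp_rot: [[0.436, 0.9, -0.001], [0.9, -0.436, 0.0], [-0.0, -0.001, -1.0]]
force: [0.5, -0.2, 0.1]
opening: 0.109
grasp_force: 30.0
```

move_arm([
  {"xyz": [0,0,2],"roll": 0,"grip": 0},
  {"xyz": [0,0,1],"roll": 0,"grip": 0},
  {"xyz": [0,0,1],"roll": 0,"grip": 0},
  {"xyz": [0,0,0],"roll": 0,"grip": 0},
])

```text
time_s: 8.27
position: [0.4306, 0.0744, 0.0571]
tcp_rot: [[0.435, 0.9, 0.001], [0.9, -0.435, -0.0], [0.001, 0.001, -1.0]]
force: [0.3, 1.2, 0.1]
opening: 0.11
grasp_force: 30.0
```

move_arm([
  {"xyz": [0,0,1],"roll": 0,"grip": 0},
  {"xyz": [0,0,1],"roll": 0,"grip": 0},
  {"xyz": [0,0,0],"roll": 0,"grip": 0},
  {"xyz": [0,0,0],"roll": 0,"grip": 0},
])

```text
time_s: 8.6
position: [0.4301, 0.0744, 0.0546]
tcp_rot: [[0.435, 0.9, -0.0], [0.9, -0.435, -0.0], [-0.0, -0.0, -1.0]]
force: [0.0, 1.0, 0.1]
opening: 0.113
grasp_force: 30.0
```

move_arm([
  {"xyz": [0,0,1],"roll": 0,"grip": 0},
  {"xyz": [0,0,0],"roll": 0,"grip": 0},
  {"xyz": [0,0,0],"roll": 0,"grip": 0},
])

```text
time_s: 8.85
position: [0.4301, 0.0744, 0.0535]
tcp_rot: [[0.435, 0.9, -0.0], [0.9, -0.435, 0.0], [-0.0, -0.0, -1.0]]
force: [0.2, -0.6, 0.0]
opening: 0.115
grasp_force: 30.0
```

move_arm([
  {"xyz": [0,0,1],"roll": 0,"grip": 0},
  {"xyz": [0,0,0],"roll": 0,"grip": 0},
  {"xyz": [0,0,0],"roll": 0,"grip": 0},
])

```text
time_s: 9.1
position: [0.4302, 0.0744, 0.0528]
tcp_rot: [[0.435, 0.9, 0.0], [0.9, -0.435, -0.0], [0.0, 0.0, -1.0]]
force: [-0.3, -0.0, 5.0]
opening: 0.113
grasp_force: 30.0
```

move_arm([
  {"xyz": [0,0,0.5],"roll": 0,"grip": 0},
  {"xyz": [0,0,0],"roll": 0,"grip": 0},
  {"xyz": [0,0,0],"roll": 0,"grip": 0},
])

```text
time_s: 9.35
position: [0.4303, 0.0744, 0.0528]
tcp_rot: [[0.435, 0.9, 0.001], [0.9, -0.435, -0.0], [0.0, 0.001, -1.0]]
force: [-1.4, -0.5, 9.7]
opening: 0.111
grasp_force: 30.0
```

The foot is on the tray floor (contact force 5–10 N). I'll release gently, let it settle, then retreat.

move_arm([
  {"xyz": [0,0,-0.7],"roll": 0,"grip": 0},
  {"xyz": [0,0,0],"roll": 0,"grip": 14},
  {"xyz": [0,0,0],"roll": 0,"grip": 18},
  {"xyz": [0,0,0],"roll": 0,"grip": 25},
  {"xyz": [0,0,0],"roll": 0,"grip": 40},
])

```text
time_s: 9.77
position: [0.4301, 0.0744, 0.0526]
tcp_rot: [[0.435, 0.9, -0.0], [0.9, -0.435, 0.0], [-0.0, -0.0, -1.0]]
force: [-0.1, -0.2, -0.6]
opening: 0.25
grasp_force: 0.0
```

move_arm([
  {"xyz": [0,0,0],"roll": 0,"grip": 60},
  {"xyz": [0,0,0],"roll": 0,"grip": 60},
  {"xyz": [0,0,0],"roll": 0,"grip": 60},
  {"xyz": [0,0,0],"roll": 0,"grip": 60},
  {"xyz": [0,0,0],"roll": 0,"grip": 60},
])

```text
time_s: 10.18
position: [0.4301, 0.0744, 0.0527]
tcp_rot: [[0.435, 0.9, -0.0], [0.9, -0.435, 0.0], [-0.0, -0.0, -1.0]]
force: [0.5, -0.5, -0.0]
opening: 0.568
grasp_force: 0.0
```

move_arm([
  {"xyz": [0,0,-10],"roll": 0,"grip": 60},
  {"xyz": [0,0,-25],"roll": 0,"grip": 60},
  {"xyz": [0,0,-35],"roll": 0,"grip": 60},
  {"xyz": [0,0,-35],"roll": 0,"grip": 60},
  {"xyz": [0,0,-35],"roll": 0,"grip": 60},
])

```text
time_s: 10.6
position: [0.4294, 0.0745, 0.1941]
tcp_rot: [[0.435, 0.9, -0.001], [0.9, -0.435, 0.0], [-0.0, -0.001, -1.0]]
force: [1.2, 0.4, 1.0]
opening: 0.596
grasp_force: 0.0
```

move_arm([
  {"xyz": [0,0,-30],"roll": 0,"grip": 60},
  {"xyz": [0,0,-10],"roll": 0,"grip": 60},
  {"xyz": [0,0,0],"roll": 0,"grip": 60},
  {"xyz": [0,0,0],"roll": 0,"grip": 60},
  {"xyz": [0,0,0],"roll": 0,"grip": 60},
])

```text
time_s: 11.02
position: [0.429, 0.0745, 0.2317]
tcp_rot: [[0.435, 0.9, -0.003], [0.9, -0.435, 0.0], [-0.001, -0.002, -1.0]]
force: [-0.3, 0.2, -0.7]
opening: 0.6
grasp_force: 0.0
```

Run:
```python
from h import *
s=st();p,d=cap('scene','s5.png')
C=cloud('scene',d);b=(p[...,2].astype(int)-p[...,0]>60)&(d>0)
for c in((.43,.074),(.53,-.14)):
    P=C[b];P=P[np.hypot(*(P[:,:2]-c).T)<.07];print(len(P),np.percentile(P[:,2],[1,50,99]).round(3),P.mean(0).round(3))
```

```text
t 11.02 pos [0.429  0.0745 0.2317] yawx 64.21 F [-0.3  0.2 -0.7] M [-0.01 -0.08  0.  ] op 0.6 gf 0.0 q [ -4.9  14.9 107.3  -0.   57.9  20.9]
781 [0.01  0.048 0.081] [0.424 0.08  0.053]
132 [0.114 0.117 0.127] [ 0.521 -0.133  0.117]
```

View pics/s5.png

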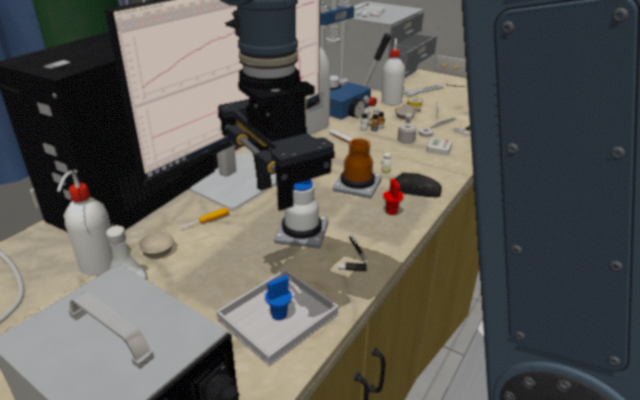

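The stopper stands upright in the tray at (278,298). The white bottle is still closed at (302,188), the amber one is open at (358,160), and the gripper is clear of everything. I'm handing in.

```bash
python3 -c "
from rig import bot
print(bot.hand_in())"
```

```text
the job is handed in; nothing more can be done
None
```

I twisted the amber bottle's blue stopper about 51° to free it, pulled it straight out and stood it upright in the steel tray; the white bottle was not touched, and the job was handed in at about 11 s.

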